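# Set up the engraver: seat the cradle on its pegs, lay the handle blank in it

## Task

Set up the desktop engraver for the next hammer handle: seat the orange cradle fully home on the engraver's two brass pegs, flat on the bed, then lay the dark wooden blank in the cradle's two V-grooves, centred lengthways and cradled by both. The pegs may have been shifted sideways on the bed by the last user, so feel for them. Lower the parts rather than dropping them, and leave the pale blank on its rest and everything else where it is.

Things in the scene. Friction and masses are not known exactly. Their poses are not given: they have to be found in the camera images.
- engraver: White desktop engraver fixed to the table, 300 (x) x 220 (y) x 40 mm with an aluminium bed on top; origin under its centre at table height, z up. A fixed gantry crosses its far (+x) end: posts, beam and blue head from x = +113 to +150 mm, the full width, up to 165 mm above the table. Guide strips 6 mm above the bed at y = +-98 mm.
- bed (a point): Centre of the bed surface, 40 mm above the table, axes as the engraver's. Two rigid upright brass pegs, 14 mm diameter, 14 mm above the bed (top 3 mm tapers to 8 mm diameter), stand at x = -38 and +38 mm from here, locked. Their common y lies anywhere from -12 to +12 mm from here and is not reported: feel for it (or look).
- cradle: Loose orange cradle, about 0.35 kg (varies by a fifth); origin at the centre of its underside, x its long direction, z up; alike under a half turn. Plate 150 (x) x 70 (y) x 16 mm thick with two vertical through holes, 18 mm diameter, at x = +-38 mm, y = 0, for the pegs (2 mm to spare all round). Fully seated, the origin is at bed height.
- cradle_block (a point): Centre of the top of the cradle's black grip block, 42 mm above the underside, axes as the cradle's. The block is 40 (x) x 44 (y) mm and stands 26 mm above the plate: grip it across y from above.
- cradle_v (a point): Midway between the cradle's two V-grooves at their bottom line, 50 mm above the underside, axes as the cradle's; the Vs (90 degrees, open upwards) run along x. Yokes are 18 mm thick, at x = +-(55 to 73) mm, 60 mm wide, tops 74 mm above the underside. A blank lying in them has its axis 22.6 mm above this point (72.6 mm above the underside).
- dark_blank: Loose dark-brown wooden cylinder, 32 mm diameter, 170 mm long, about 0.095 kg; origin at its middle on its axis, x along its axis (it lies with x level; y and z turn as it rolls). Starts lying in one of the two places of the rest.
- pale_blank: Loose pale wooden cylinder of the same size as the dark one, in the other place of the rest; leave it.
- rest: Plywood stock rest fixed to the table, 120 (x) x 140 (y) mm, origin under its centre; two blank places 80 mm apart (y = +-40 mm) whose V supports, 18 mm thick at x = +-50 mm, hold a blank along x with its axis 42.6 mm above the table; support tops at 44 mm, open between them.
- hammer: Hammer lying flat, 260 mm long, origin below its middle; bystander.
- screwdriver: Orange screwdriver lying flat, origin below its middle; bystander.
- glue: White glue bottle standing, 60 mm diameter, 170 mm tall, origin at the underside; bystander.
- tape: Yellow roll of tape lying flat, 96 mm diameter, 25 mm high, origin at the underside; bystander.
- screw_tin: Open steel tin, 80 mm diameter, 60 mm high, origin at the underside; bystander.
Not all that is in view belongs to the job. Leave any pink look-alike of the dark_blank alone.

How it is judged:
On the way, in this order (a step that is already met when the one before it is completed fails the run):
1. the cradle is fully home on the pegs (z of cradle in the frame of bed between -0.0025 and 0.0025 m and x of cradle in the frame of bed between -0.008 and 0.008 m and y of cradle in the frame of bed between -0.017 and 0.017 m and angle between the x axis of cradle and the x axis of bed, either way round below 0.09 rad and angle between cradle's own z axis and vertical below 0.035 rad), for 0.2 s.
2. the dark blank lies in both Vs of the seated cradle (all of step 1 and z of dark_blank in the frame of cradle between 0.0696 and 0.0756 m and y of dark_blank in the frame of cradle between -0.004 and 0.004 m and x of dark_blank in the frame of cradle between -0.015 and 0.015 m and angle between the x axis of dark_blank and the x axis of cradle, either way round below 0.05 rad), for 0.2 s.
At the end, for the whole second after the job is handed in: Cradle at bed height +-2.5 mm, within 8 mm along x and 17 mm along y of the bed centre, aligned within 0.09 rad, level within 0.035. Dark blank in its Vs: axis 72.6 +-3 mm above the cradle's underside, within 4 mm sideways and 15 mm lengthways of its centre, parallel within 0.05 rad. At rest (all of step 2 and linear speed of each of cradle, dark_blank below 0.02 m/s); the robot touches nothing.
It fails at once if a bystander (pale blank, hammer, screwdriver, glue, tape or tin) is moved more than 30 mm (distance of any of pale_blank, hammer, screwdriver, glue, tape, screw_tin from where it was at the start of the episode above 0.03 m).
It fails at once if the cradle or the dark blank is dropped (falls faster than 0.6 m/s out of the fingers) ((linear speed of cradle above 0.6 m/s and contact force between cradle and the fingers below 0.05 N) or (linear speed of dark_blank above 0.6 m/s and contact force between dark_blank and the fingers below 0.05 N)).
It also fails if it takes over 64 s, if anything falls off the work surface, if the arm or the gripper's body presses on something with over 40 N, if the wrist force passes 120 N, or if a joint passes its speed limit or range.

## Robot

A 6-joint arm with a two-finger parallel gripper is mounted at the origin on the work surface. World frame = base frame: x ahead of the robot, y to its left, z up, the work surface at z = 0. Lengths are in m, angles in rad, forces in N, time in s.
With the tool pointing down it reaches from about 0.375 to 0.9 m from the base axis. Payload 3.1 kg.
Tool frame: the origin (TCP) lies between the finger pads; the fingertips stand 22 mm ahead of it and the grasp point (between the pads) lies 3 mm ahead of it; z points along the fingers, y is the direction in which the jaws open and shut (so a half turn about z gives the same grasp; the last joint's range is limited). The gripper opens to 85 mm and grips with 20 to 120 N. Pads are 22 mm wide; open, the fingers measure 114 mm over their backs; the gripper's body (76 mm by 85 mm) begins 54 mm behind the grasp point. The pads swing forward as they close: fully open they stand 13 mm farther back than shut.
Start: joints at [0.988, 0.527, 1.433, -0, 1.181, -0.178], TCP at [0.246, 0.574, 0.253] pointing down, gripper open.
Joint ranges: [-3.08, 3.08], [-0.75, 2.2], [0.22, 2.44], [-1.43, 4.57], [0, 2.65], [-2.85, 2.85]. Speed limits (rad/s): [2.79, 2.79, 3.14, 3.14, 3.14, 3.14].

## Interface

Orientations are given as a unit quaternion [x, y, z, w].
In Python, from station import status, snapshot, manip gives the robot as it stands.
- The arm moves only by the tool move_arm, never from a script. Its argument "plan" is a list that holds one entry, the list of rows, each a list of 7 numbers: the turn, a rotation vector about the tool's x, y, z scaled (see below), then the shift along the tool's x, y, z scaled (see below), then the closure, from 0 (fully open) to 1 (shut). A call has exactly 8 rows; each row is the pose to reach, as a shift and turn from the pose commanded when the call began, along the tool's axes at that moment; what a row does not reach only later rows make up. The controller multiplies each number of a shift by 100 mm and each number of a turn by pi/4 rad. A row lasts 1/8 s, in which the tool goes at most 62.5 mm and 10.7 degrees, less where a joint would pass 70% of its speed; a pose out of reach is approached as far as the arm can. A call with a number of a shift or a turn outside -1 to 1 is refused whole. A call with a gripper value outside its range is refused whole. The fingers move at their own pace and stop on an object; "force" is the grip in N (left out, the last holds). Time passes only in rows, so rows that repeat a pose let the fingers close, or fill a call up. It gives the time, the measured TCP pose, the force and the opening at its end, in the units of the state.
- status.sense(): the state, without advancing time (a new reading comes with each control period).
- snapshot(name): name is "scene" or "top"; returns a dict with "img" (480x640x3 uint8, red, green, blue), "depth" (480x640 float32, m along the optical axis (not along the pixel's ray), 0 where there is no reading), "mtx" (3x3 intrinsics, pixels), "T" (4x4, takes a point from camera to world coordinates). Camera axes: x right, y up, looking along -z (the intrinsics and any distortion apply to the point x, -y, -z); pixel columns grow to the right and rows downward; lengths in m; the calibration is good to about 2 mm. A picture is of the moment at which its call begins.
- manip.sign_off(): hands the job in, once; it reports no verdict.
The state is a dict: "t": time; "q": joint angles; "qd": joint speeds; "tau": joint torques, N m; "tcp_pos": TCP position; "tool_rot": TCP orientation; "force": force on the tool from outside, world axes, zero at the start; "ft_torque": the same for the moment, N m; "finger_gap": opening from 0.0 (shut) to 1.0 (fully open).
Only numpy, scipy, OpenCV 4.12 (cv2) and the standard library are available. Lean on these libraries where they do the work, as an engineer would, in place of code of your own. Each camera call takes 0.05 s, during which the arm holds its last target. There are 200 camera calls.

## Working session

There is one attempt and no reset: what is moved stays moved. The work goes in short steps, Python scripts to look and compute and a tool call to move; the robot and the scene stay as the last step left them, time stands still between calls to the robot, and variables do not carry over. Pictures are saved under pics/ and viewed, on a budget of 10 in all, crops included, one or two more only if the job needs it, and the job is handed in when it is done.

Besides the shell and the picture viewer there is one more tool, called in YAML: its name, and indented under it one key for each argument. move_arm: Moves the arm, as the interface text tells. Its arguments: {"type":"object","properties":{"plan":{"type":"array"},"force":{"type":"number"}},"required":["plan"]}

```bash
mkdir -p pics; cat > h.py <<'E'
import numpy as np,cv2
from station import status,snapshot,manip
def save(n,f):
    s=snapshot(n); cv2.imwrite(f,s['img'][:,:,::-1]); np.savez(f.replace('.png','.npz').replace('pics/','d_'),**s); return s
def cloud(s):
    d=s['depth'];K=s['mtx'];v,u=np.mgrid[:480,:640]
    p=np.stack([(u-K[0,2])/K[0,0]*d,-(v-K[1,2])/K[1,1]*d,-d],-1)
    return p@s['T'][:3,:3].T+s['T'][:3,3]
E
python3 - <<'E'
from h import *
for n in('scene','top'):
    s=save(n,f'pics/{n}1.png'); print(n,s['mtx'].round(1).tolist(),s['T'].round(3).tolist())
st=status.sense(); print({k:np.round(v,4).tolist() for k,v in st.items()})
E
```

```text
scene [[521.9, 0.0, 318.3], [0.0, 521.9, 239.0], [0.0, 0.0, 1.0]] [[-0.283, -0.714, 0.641, 1.286], [0.959, -0.211, 0.188, 0.272], [0.001, 0.668, 0.744, 1.015], [0.0, 0.0, 0.0, 1.0]]
top [[620.4, 0.0, 310.9], [0.0, 620.4, 239.0], [0.0, 0.0, 1.0]] [[-0.015, 0.991, -0.132, 0.298], [-1.0, -0.015, 0.001, 0.023], [-0.001, 0.132, 0.991, 1.514], [0.0, 0.0, 0.0, 1.0]]
{'t': 0.1, 'q': [0.9875, 0.5284, 1.4338, -0.0, 1.1814, -0.1785], 'qd': [0.0003, -0.0024, -0.0031, -0.0006, 0.001, -0.0011], 'tau': [0.0001, -44.3305, -17.8588, -0.0002, 0.0039, -0.0], 'tcp_pos': [0.2458, 0.574, 0.2524], 'tool_rot': [0.201, 0.9796, -0.0009, -0.0004], 'force': [-0.0315, 0.1526, 0.1099], 'ft_torque': [0.0363, -0.0005, 0.0108], 'finger_gap': 1.0027}
```

View pics/top1.png

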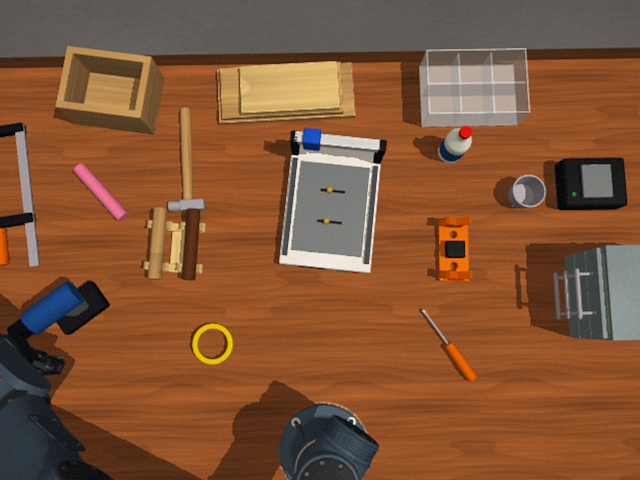

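View pics/scene1.png

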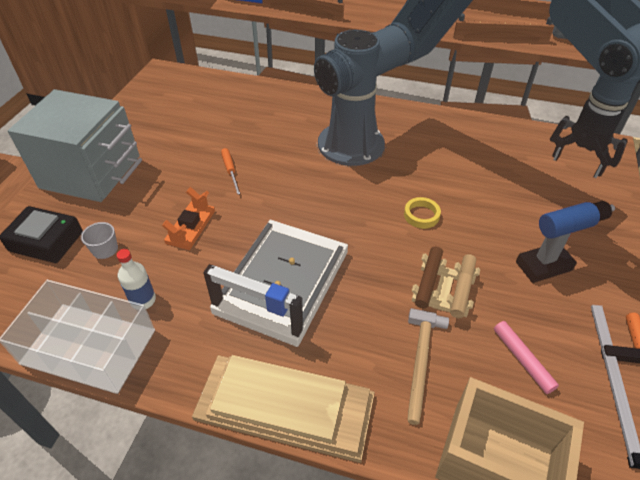

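The top view shows the cradle block at (454,249), the pegs at about (330,190) and (326,221), and the engraver centred at about (333,210). The dark blank runs from (193,208) to (189,278), next to the hammer head at (186,205). The scene view agrees: dark blank at (429,277), cradle at (189,219). Next I'll measure them from both clouds.

```bash
cat > m.py <<'E'
from h import *
L={n:dict(np.load(f'd_{n}1.npz')) for n in('top','scene')}
def box(xy,n='x'):
    (c,s,a)=cv2.minAreaRect((xy*1000).astype(np.float32)); b=cv2.boxPoints((c,s,a)); 
    e=[b[1]-b[0],b[2]-b[1]]; l=max(e,key=np.linalg.norm); an=np.degrees(np.arctan2(l[1],l[0]));an=(an+90)%180-90
    print(n,'c',np.round(c,1),'size',np.round(s,1),'ang',round(an,2),'N',len(xy))
for n,s in L.items():
    P=cloud(s);I=s['img'];hsv=cv2.cvtColor(I,cv2.COLOR_RGB2HSV).astype(int);H,S,V=[hsv[...,i] for i in range(3)]
    x,y,z=[P[...,i] for i in range(3)]; ok=s['depth']>0
    R=lambda x0,x1,y0,y1,z0,z1:ok&(x>x0)&(x<x1)&(y>y0)&(y<y1)&(z>z0)&(z<z1)
    print('==',n,'table z',np.median(z[R(.3,.5,.1,.2,-.03,.03)]).round(4))
    m=R(.35,.62,-.45,-.2,.008,.1)&(H<16)&(S>180)
    box(P[m][:,:2],'cradle orange')
    for a,b in((.01,.022),(.06,.08)):
        q=P[m&(z>a)&(z<b)]; 
        if len(q)>5: box(q[:,:2],f'orange z{a} med {np.median(q[:,2]):.4f} max {q[:,2].max():.4f}')
    m=R(.35,.62,-.45,-.2,.034,.05)&(V<60); box(P[m][:,:2],f'block z {np.median(z[m]):.4f}')
    # bed
    m=R(.35,.75,-.2,.2,.034,.047)&(S<60); box(P[m][:,:2],f'bed/white z {np.median(z[m]):.4f}')
    m=R(.35,.75,-.2,.2,.01,.08); box(P[m][:,:2],'engraver all')
    m=R(.35,.75,-.2,.2,.03,.06)&(S>110)&(H>10)&(H<35)
    k,lab,st,c=cv2.connectedComponentsWithStats(m.astype(np.uint8))
    for i in range(1,k):
        if st[i,4]>5: q=P[lab==i]; print('peg',c[i].round(1),st[i,4],np.median(q,0).round(4),q.max(0).round(4),q.min(0).round(4))
    m=R(.3,.62,.22,.5,.03,.075)
    for nm,mm in(('dark',m&(V<110)),('pale',m&(V>140))):
        k,lab,st,c=cv2.connectedComponentsWithStats(mm.astype(np.uint8))
        i=1+st[1:,4].argmax();q=P[lab==i];box(q[:,:2],f'{nm} {c[i].round(0)} z95 {np.percentile(q[:,2],95):.4f}')
        t=q[q[:,2]>np.percentile(q[:,2],70)]; print('   top-line mean',t.mean(0).round(4),'xrange',q[:,0].min().round(4),q[:,0].max().round(4), 'slope',np.polyfit(t[:,0],t[:,1],1).round(3))
    m=R(.3,.75,.22,.5,.008,.1)
    print('hammer head',); q=P[R(.53,.60,.25,.42,.012,.05)]; print(q.min(0).round(3),q.max(0).round(3))
E
python3 m.py
```

```text
== top table z 0.0004
cradle orange c [ 486.5 -326. ] size [266.1 246.1] ang 1.52 N 1659
orange z0.01 med 0.0163 max 0.0220 c [ 484.9 -339.6] size [233.  225.7] ang 81.19 N 978
orange z0.06 med 0.0694 max 0.0794 c [ 466.5 -323.2] size [ 61.5 146.5] ang -1.51 N 271
block z 0.0429 c [ 464.8 -321.9] size [44.4 37.5] ang 88.42 N 301
bed/white z 0.0401 c [571.2 -26.4] size [218.8 296.7] ang -6.89 N 9551
engraver all c [549.7   1.2] size [382.3 373.2] ang 89.06 N 10871
peg [329.1 189.7] 32 [ 0.6104 -0.0238  0.0523] [ 0.6182 -0.0166  0.0593] [ 0.606  -0.0315  0.0369]
peg [325.7 220.6] 31 [ 0.535  -0.0151  0.0524] [ 0.5421 -0.008   0.0594] [ 0.5303 -0.0227  0.0392]
dark [190. 244.] z95 0.0623 c [486.4 309. ] size [ 33.1 169. ] ang -3.58 N 950
   top-line mean [0.487  0.3087 0.0606] xrange 0.4014 0.5699 slope [-0.07   0.343]
pale [156. 242.] z95 0.0626 c [490.4 395.7] size [ 46.1 169.9] ang -2.92 N 897
   top-line mean [0.4839 0.3886 0.0607] xrange 0.4053 0.5748 slope [-0.066  0.421]
hammer head
[0.53  0.278 0.012] [0.6   0.416 0.05 ]
== scene table z 0.0004
cradle orange c [ 467.8 -322.9] si
[... 280 characters left out ...]
 z 0.0398 c [576.8 -25.5] size [221.1 302.5] ang -6.76 N 7100
engraver all c [575.3 -25.3] size [221.1 305.5] ang -6.77 N 8474
peg [291.4 260.6] 25 [ 0.5432 -0.0136  0.0524] [ 0.5456 -0.0075  0.0579] [ 0.5339 -0.0193  0.0446]
peg [277.4 282.2] 12 [ 0.6133 -0.0231  0.0536] [ 0.6178 -0.0181  0.0568] [ 0.5995 -0.033   0.0376]
dark [429. 281.] z95 0.0597 c [491.2 309.6] size [ 30.8 171.2] ang -3.71 N 551
   top-line mean [0.4982 0.3132 0.0585] xrange 0.4064 0.5773 slope [-0.084  0.355]
pale [463. 284.] z95 0.0604 c [491.6 389.7] size [ 58.8 170.5] ang -3.49 N 958
   top-line mean [0.4934 0.3893 0.0591] xrange 0.4058 0.5767 slope [-0.055  0.416]
hammer head
[0.53  0.277 0.012] [0.6   0.417 0.05 ]
```

move_arm:
  plan:
    - [[0, 0, 0, -0.12, -0.12, 0, 0], [0, 0, 0, -0.25, -0.25, 0, 0], [0, 0, 0, -0.37, -0.37, 0, 0], [0, 0, 0, -0.5, -0.5, 0, 0], [0, 0, 0, -0.62, -0.62, 0, 0], [0, 0, 0, -0.75, -0.75, 0, 0], [0, 0, 0, -0.87, -0.87, 0, 0], [0, 0, 0, -1, -1, 0, 0]]
  force: 60

```text
t: 1.1
tcp_pos: [0.2991, 0.4422, 0.2533]
tool_rot: [0.201, 0.98, 0.0, 0.0]
force: [0.2, -0.1, 0.2]
finger_gap: 1.003
```

As predicted, so I'll continue with the free-space transit.

move_arm:
  plan:
    - [[0, 0, 0, -0.12, -0.12, 0, 0], [0, 0, 0, -0.25, -0.25, 0, 0], [0, 0, 0, -0.37, -0.37, 0, 0], [0, 0, 0, -0.5, -0.5, 0, 0], [0, 0, 0, -0.62, -0.62, 0, 0], [0, 0, 0, -0.75, -0.75, 0, 0], [0, 0, 0, -0.87, -0.87, 0, 0], [0, 0, 0, -1, -1, 0, 0]]

```text
t: 2.1
tcp_pos: [0.3516, 0.3109, 0.2533]
tool_rot: [0.201, 0.98, 0.0, 0.0]
force: [0.1, -0.0, 0.1]
finger_gap: 1.0
```

move_arm:
  plan:
    - [[0, 0, 0, -0.12, -0.12, 0, 0], [0, 0, 0, -0.25, -0.25, 0, 0], [0, 0, 0, -0.37, -0.37, 0, 0], [0, 0, 0, -0.5, -0.5, 0, 0], [0, 0, 0, -0.62, -0.62, 0, 0], [0, 0, 0, -0.75, -0.75, 0, 0], [0, 0, 0, -0.87, -0.87, 0, 0], [0, 0, 0, -1, -1, 0, 0]]

```text
t: 3.1
tcp_pos: [0.404, 0.1796, 0.2534]
tool_rot: [0.201, 0.98, 0.0, 0.0]
force: [0.3, 0.5, 0.4]
finger_gap: 0.999
```

move_arm:
  plan:
    - [[0, 0, 0, -0.12, -0.12, 0, 0], [0, 0, 0, -0.25, -0.25, 0, 0], [0, 0, 0, -0.37, -0.37, 0, 0], [0, 0, 0, -0.5, -0.5, 0, 0], [0, 0, 0, -0.62, -0.62, 0, 0], [0, 0, 0, -0.75, -0.75, 0, 0], [0, 0, 0, -0.87, -0.87, 0, 0], [0, 0, 0, -1, -1, 0, 0]]

```text
t: 4.1
tcp_pos: [0.4565, 0.0483, 0.2533]
tool_rot: [0.201, 0.98, 0.0, -0.0]
force: [0.3, -0.5, -0.5]
finger_gap: 1.004
```

move_arm:
  plan:
    - [[0, 0, 0, -0.05, -0.12, 0, 0], [0, 0, 0, -0.1, -0.25, 0, 0], [0, 0, 0, -0.15, -0.37, 0, 0], [0, 0, 0, -0.2, -0.5, 0, 0], [0, 0, 0, -0.25, -0.62, 0, 0], [0, 0, 0, -0.3, -0.75, 0, 0], [0, 0, 0, -0.35, -0.87, 0, 0], [0, 0, 0, -0.4, -1, 0, 0]]

```text
t: 5.1
tcp_pos: [0.4536, -0.0593, 0.2533]
tool_rot: [0.201, 0.98, 0.0, 0.0]
force: [0.6, -0.4, 0.4]
finger_gap: 1.0
```

move_arm:
  plan:
    - [[0, 0, 0, -0.05, -0.12, 0, 0], [0, 0, 0, -0.1, -0.25, 0, 0], [0, 0, 0, -0.15, -0.37, 0, 0], [0, 0, 0, -0.2, -0.5, 0, 0], [0, 0, 0, -0.25, -0.62, 0, 0], [0, 0, 0, -0.3, -0.75, 0, 0], [0, 0, 0, -0.35, -0.87, 0, 0], [0, 0, 0, -0.4, -1, 0, 0]]

```text
t: 6.1
tcp_pos: [0.451, -0.1669, 0.2533]
tool_rot: [0.201, 0.98, 0.0, 0.0]
force: [0.7, 0.5, 0.2]
finger_gap: 0.997
```

move_arm:
  plan:
    - [[0, 0, -0.06, -0.06, -0.12, 0, 0], [0, 0, -0.12, -0.12, -0.25, 0, 0], [0, 0, -0.18, -0.18, -0.37, 0, 0], [0, 0, -0.24, -0.25, -0.5, 0, 0], [0, 0, -0.3, -0.31, -0.62, 0, 0], [0, 0, -0.36, -0.37, -0.75, 0, 0], [0, 0, -0.42, -0.43, -0.87, 0, 0], [0, 0, -0.477, -0.5, -1, 0, 0]]

```text
t: 7.1
tcp_pos: [0.4574, -0.2785, 0.2532]
tool_rot: [0.014, 1.0, 0.0, -0.0]
force: [0.1, -0.3, 0.3]
finger_gap: 1.001
```

```bash
cat >> h.py <<'E'
from scipy.spatial.transform import Rotation as Ro
def go(x,y,z,yaw):  # yaw: world angle of tool y, deg -> numbers for a move
    s=status.sense(); R=Ro.from_quat(s['tool_rot']); p=np.array(s['tcp_pos'])
    a=np.radians(yaw); ty=np.array([np.cos(a),np.sin(a),0]); tz=np.array([0,0,-1.]); T=np.c_[np.cross(ty,tz),ty,tz]
    d=R.inv().apply(np.array([x,y,z])-p)*10; r=(R.inv()*Ro.from_matrix(T)).as_rotvec()/(np.pi/4)
    print('t',s['t'],'p',p.round(4),'yaw',np.degrees(np.arctan2(*R.as_matrix()[1::-1,1])).round(2),'F',np.round(s['force'],1),'gap',round(s['finger_gap'],3))
    print('turn',r.round(3),'shift',d.round(3))
E
python3 -c "
from h import *
go(.466,-.3225,.042,88.2)"
```

```text
t 7.1 p [ 0.4574 -0.2785  0.2532] yaw 88.36 F [ 0.1 -0.3  0.3] gap 1.001
turn [ 0.    -0.     0.004] shift [-0.099 -0.437  2.112]
```

move_arm:
  plan:
    - [[0, 0, 0, -0.05, -0.22, 0.05, 0], [0, 0, 0, -0.1, -0.44, 0.1, 0], [0, 0, 0, -0.1, -0.44, 0.25, 0], [0, 0, 0, -0.1, -0.44, 0.4, 0], [0, 0, 0, -0.1, -0.44, 0.55, 0], [0, 0, 0, -0.1, -0.44, 0.7, 0], [0, 0, 0, -0.1, -0.44, 0.85, 0], [0, 0, 0, -0.1, -0.44, 1, 0]]

```text
t: 8.1
tcp_pos: [0.4663, -0.3218, 0.1523]
tool_rot: [0.015, 1.0, -0.0, 0.0]
force: [-0.1, -0.2, 0.1]
finger_gap: 1.0
```

move_arm:
  plan:
    - [[0, 0, 0, 0, 0, 0.15, 0], [0, 0, 0, 0, 0, 0.3, 0], [0, 0, 0, 0, 0, 0.45, 0], [0, 0, 0, 0, 0, 0.6, 0], [0, 0, 0, 0, 0, 0.75, 0], [0, 0, 0, 0, 0, 0.88, 0], [0, 0, 0, 0, 0, 1, 0], [0, 0, 0, 0, 0, 1, 0]]

```text
t: 9.1
tcp_pos: [0.4658, -0.3215, 0.0523]
tool_rot: [0.015, 1.0, 0.001, -0.001]
force: [0.8, -0.4, 0.4]
finger_gap: 0.996
```

```bash
python3 -c "
from h import *
go(.466,-.3225,.042,88.2)
save('scene','pics/s2.png')
a=cv2.imread('pics/s2.png')[140:300,100:300]; cv2.imwrite('pics/s2c.png',cv2.resize(a,None,fx=3,fy=3))"
```

```text
t 9.1 p [ 0.4658 -0.3215  0.0523] yaw 88.27 F [ 0.8 -0.4  0.4] gap 0.996
turn [ 0.002 -0.002  0.002] shift [-0.003 -0.01   0.102]
```

View pics/s2c.png

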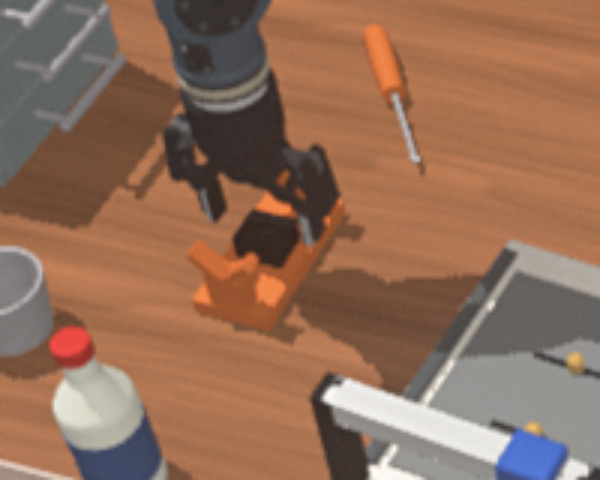

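The fingers, at crop (210,200) and (310,225), straddle the black block at (265,238). I'll descend the last 10 mm and close.

move_arm:
  plan:
    - [[0, 0, 0, 0, -0.01, 0.05, 0], [0, 0, 0, 0, -0.01, 0.1, 0], [0, 0, 0, 0, -0.01, 0.1, 1], [0, 0, 0, 0, -0.01, 0.1, 1], [0, 0, 0, 0, -0.01, 0.1, 1], [0, 0, 0, 0, -0.01, 0.1, 1], [0, 0, 0, 0, -0.01, 0.1, 1], [0, 0, 0, 0, -0.01, 0.1, 1]]
  force: 80

```text
t: 10.15
tcp_pos: [0.4665, -0.3233, 0.0439]
tool_rot: [0.015, 1.0, -0.0, 0.0]
force: [-0.3, -0.0, 5.5]
finger_gap: 0.494
```

move_arm:
  plan:
    - [[0, 0, 0, 0, 0, 0, 1], [0, 0, 0, 0, 0, 0, 1], [0, 0, 0, 0, 0, -0.15, 1], [0, 0, 0, 0, 0, -0.3, 1], [0, 0, 0, 0, 0, -0.45, 1], [0, 0, 0, 0, 0, -0.6, 1], [0, 0, 0, 0, 0, -0.8, 1], [0, 0, 0, 0, 0, -1, 1]]

```text
t: 11.15
tcp_pos: [0.4661, -0.3228, 0.1446]
tool_rot: [0.015, 1.0, -0.0, 0.0]
force: [-0.7, 0.5, -3.8]
finger_gap: 0.495
```

```bash
cat > c.py <<'E'
from h import *
import sys
# cradle relative to the tool: both cameras
for n in('top','scene'):
    s=save(n,f'pics/{sys.argv[1]}{n}.png');P=cloud(s);hsv=cv2.cvtColor(s['img'],cv2.COLOR_RGB2HSV)
    st=status.sense();p=np.array(st['tcp_pos'])
    m=(s['depth']>0)&(abs(P[...,0]-p[0])<.12)&(abs(P[...,1]-p[1])<.07)&(P[...,2]>.03)&(P[...,2]<p[2]+.06)&(hsv[...,0]<16)&(hsv[...,1]>150)
    q=P[m]; zt=np.percentile(q[:,2],99)
    y=q[q[:,2]>zt-.02]
    (c,sz,a)=cv2.minAreaRect((y[:,:2]*1000).astype(np.float32)); print(n,'tcp',p.round(4),'yoke box',np.round(c,1),np.round(sz,1),round(a,1),'top z',zt.round(4),len(y))
    for nm,w in(('far',y[:,0]>p[0]),('near',y[:,0]<p[0])): print('  ',nm,np.median(y[w],0).round(4),y[w].min(0).round(4),y[w].max(0).round(4))
E
python3 c.py a; python3 -c "
from h import *
go(.574,-.0195,.13,83.3)"
```

```text
top tcp [ 0.4673 -0.3239  0.1471] yoke box [ 530.3 -307.8] [18.7 25.7] 0.2 top z 0.1769 81
   far [ 0.5296 -0.3041  0.1695] [ 0.521  -0.3207  0.1572] [ 0.5397 -0.295   0.1789]
t 11.2 p [ 0.4673 -0.3239  0.1471] yaw 88.28 F [ 1.  -0.9 -1.9] gap 0.49
turn [-0.004  0.005  0.111] shift [-0.975  3.075  0.164]
  return _methods._mean(a, axis=axis, dtype=dtype,
  ret = um.true_divide(
Traceback (most recent call last):
  File "c.py", line 11, in <module>
    for nm,w in(('far',y[:,0]>p[0]),('near',y[:,0]<p[0])): print('  ',nm,np.median(y[w],0).round(4),y[w].min(0).round(4),y[w].max(0).round(4))
                                                                                                    ~~~~~~~~^^^
ValueError: zero-size array to reduction operation minimum which has no identity
```

move_arm:
  plan:
    - [[0, 0, 0, -0.04, 0.08, 0, 1], [0, 0, 0, -0.08, 0.22, 0, 1], [0, 0, 0, -0.12, 0.37, 0, 1], [0, 0, 0, -0.16, 0.52, 0, 1], [0, 0, 0, -0.2, 0.67, 0, 1], [0, 0, 0, -0.24, 0.8, 0, 1], [0, 0, 0, -0.28, 0.9, 0, 1], [0, 0, 0, -0.33, 1, 0, 1]]

```text
t: 12.2
tcp_pos: [0.5026, -0.2235, 0.1434]
tool_rot: [0.015, 1.0, -0.0, 0.0]
force: [0.5, -0.6, -2.9]
finger_gap: 0.493
```

move_arm:
  plan:
    - [[0, 0, 0, -0.04, 0.12, 0, 1], [0, 0, 0, -0.08, 0.25, 0, 1], [0, 0, 0, -0.12, 0.37, 0, 1], [0, 0, 0, -0.16, 0.5, 0, 1], [0, 0, 0, -0.2, 0.62, 0, 1], [0, 0, 0, -0.24, 0.75, 0, 1], [0, 0, 0, -0.28, 0.87, 0, 1], [0, 0, 0, -0.33, 1, 0, 1]]

```text
t: 13.2
tcp_pos: [0.5385, -0.1242, 0.1433]
tool_rot: [0.015, 1.0, -0.0, -0.0]
force: [-0.5, -0.5, -4.9]
finger_gap: 0.492
```

move_arm:
  plan:
    - [[0, 0, 0.01, -0.04, 0.15, 0, 1], [0, 0, 0.03, -0.08, 0.3, 0, 1], [0, 0, 0.05, -0.12, 0.45, 0, 1], [0, 0, 0.07, -0.16, 0.6, 0, 1], [0, 0, 0.09, -0.2, 0.75, 0, 1], [0, 0, 0.11, -0.24, 0.88, 0, 1], [0, 0, 0.111, -0.28, 0.96, 0, 1], [0, 0, 0.111, -0.32, 1, 0, 1]]

```text
t: 14.2
tcp_pos: [0.5734, -0.0254, 0.1433]
tool_rot: [0.058, 0.998, -0.0, -0.0]
force: [0.3, -0.2, -3.4]
finger_gap: 0.494
```

```bash
python3 c.py b 2>&1 | grep -v File;  python3 -c "
from h import *
go(.5745,-.0195,.106,83.25)"
```

```text
Traceback (most recent call last):
IndexError: index -1 is out of bounds for axis 0 with size 0
t 14.25 p [ 0.5742 -0.0254  0.1434] yaw 83.31 F [ 0.9 -0.  -3.4] gap 0.495
turn [0.    0.001 0.001] shift [0.004 0.058 0.374]
```

```bash
python3 -c "
from h import *
s=save('scene','pics/s3.png')
a=cv2.imread('pics/s3.png')[170:350,190:390]; cv2.imwrite('pics/s3c.png',cv2.resize(a,None,fx=3,fy=3))
P=cloud(s);hsv=cv2.cvtColor(s['img'],cv2.COLOR_RGB2HSV)
m=(s['depth']>0)&(abs(P[...,0]-.574)<.12)&(abs(P[...,1]+.02)<.07)&(P[...,2]>.09)&(hsv[...,0]<16)&(hsv[...,1]>150)
q=P[m]; print(len(q),q.min(0).round(4),q.max(0).round(4),np.percentile(q[:,2],[1,99]).round(4))
print(cv2.minAreaRect((q[:,:2]*1000).astype(np.float32)))
"
```

```text
1075 [ 0.5032 -0.0667  0.1032] [0.6546 0.0358 0.2347] [0.1051 0.1785]
((578.713623046875, -12.346588134765625), (96.43806457519531, 152.43429565429688), 84.55755615234375)
```

View pics/s3c.png

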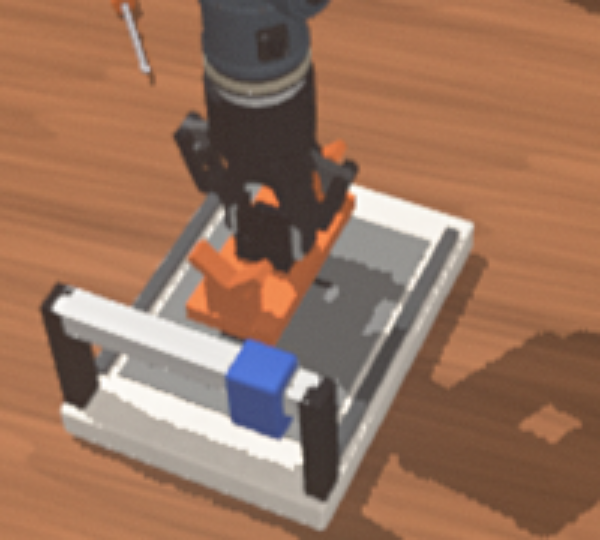

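The cradle at crop (255,280) hangs level over the bed, aligned with it and clear of the gantry. In the scene camera the cradle's x midpoint (0.5787) matches the peg midpoint (0.578). Next I'll shift y and lower to just above the pegs.

move_arm:
  plan:
    - [[0, 0, 0, 0, 0.03, 0.05, 1], [0, 0, 0, 0, 0.06, 0.1, 1], [0, 0, 0, 0, 0.06, 0.16, 1], [0, 0, 0, 0, 0.06, 0.22, 1], [0, 0, 0, 0, 0.06, 0.28, 1], [0, 0, 0, 0, 0.06, 0.34, 1], [0, 0, 0, 0, 0.06, 0.37, 1], [0, 0, 0, 0, 0.06, 0.39, 1]]

```text
t: 15.3
tcp_pos: [0.574, -0.0201, 0.1041]
tool_rot: [0.059, 0.998, -0.0, -0.0]
force: [-0.5, 0.2, -4.9]
finger_gap: 0.492
```

move_arm:
  plan:
    - [[0, 0, 0, 0, 0, 0.01, 1], [0, 0, 0, 0, 0, 0.02, 1], [0, 0, 0, 0, 0, 0.03, 1], [0, 0, 0, 0, 0, 0.04, 1], [0, 0, 0, 0, 0, 0.05, 1], [0, 0, 0, 0, 0, 0.06, 1], [0, 0, 0, 0, 0, 0.07, 1], [0, 0, 0, 0, 0, 0.08, 1]]

```text
t: 16.3
tcp_pos: [0.5739, -0.0201, 0.0962]
tool_rot: [0.059, 0.998, 0.0, -0.0]
force: [-0.4, 0.2, -5.3]
finger_gap: 0.497
```

```bash
python3 -c "
from h import *
go(.5745,-.0195,.085,83.25)"
```

```text
t 16.3 p [ 0.5739 -0.0201  0.0962] yaw 83.28 F [-0.4  0.2 -5.3] gap 0.497
turn [ 0.    -0.     0.001] shift [-0.005  0.007  0.112]
```

No contact with the underside at about 52 mm, below the 54 mm peg tops, so the pegs are in the holes. I'll keep lowering.

move_arm:
  plan:
    - [[0, 0, 0, 0, 0, 0.01, 1], [0, 0, 0, 0, 0, 0.02, 1], [0, 0, 0, 0, 0, 0.03, 1], [0, 0, 0, 0, 0, 0.04, 1], [0, 0, 0, 0, 0, 0.05, 1], [0, 0, 0, 0, 0, 0.06, 1], [0, 0, 0, 0, 0, 0.07, 1], [0, 0, 0, 0, 0, 0.08, 1]]

```text
t: 17.3
tcp_pos: [0.5739, -0.0201, 0.0883]
tool_rot: [0.059, 0.998, -0.0, 0.0]
force: [0.1, -0.3, -3.7]
finger_gap: 0.495
```

move_arm:
  plan:
    - [[0, 0, 0, 0, 0, 0.01, 1], [0, 0, 0, 0, 0, 0.02, 1], [0, 0, 0, 0, 0, 0.03, 1], [0, 0, 0, 0, 0, 0.035, 1], [0, 0, 0, 0, 0, 0.04, 1], [0, 0, 0, 0, 0, 0.045, 1], [0, 0, 0, 0, 0, 0.045, 1], [0, 0, 0, 0, 0, 0.045, 1]]

```text
t: 18.3
tcp_pos: [0.574, -0.0201, 0.0839]
tool_rot: [0.059, 0.998, -0.0, 0.0]
force: [-0.7, -0.5, -3.8]
finger_gap: 0.494
```

Still no contact, so I'll go down a further 2 mm in small steps.

move_arm:
  plan:
    - [[0, 0, 0, 0, 0, 0.003, 1], [0, 0, 0, 0, 0, 0.006, 1], [0, 0, 0, 0, 0, 0.009, 1], [0, 0, 0, 0, 0, 0.012, 1], [0, 0, 0, 0, 0, 0.015, 1], [0, 0, 0, 0, 0, 0.018, 1], [0, 0, 0, 0, 0, 0.02, 1], [0, 0, 0, 0, 0, 0.02, 1]]

```text
t: 19.3
tcp_pos: [0.574, -0.0201, 0.0839]
tool_rot: [0.059, 0.998, -0.0, 0.0]
force: [-5.3, 0.1, 12.7]
finger_gap: 0.492
```

Firm contact at TCP 0.0839, the height predicted for seated. I'll ease the preload, release and rise.

move_arm:
  plan:
    - [[0, 0, 0, 0, 0, -0.01, 1], [0, 0, 0, 0, 0, -0.015, 0.3], [0, 0, 0, 0, 0, -0.015, 0], [0, 0, 0, 0, 0, -0.015, 0], [0, 0, 0, 0, 0, -0.015, 0], [0, 0, 0, 0, 0, -0.1, 0], [0, 0, 0, 0, 0, -0.4, 0], [0, 0, 0, 0, 0, -0.8, 0]]

```text
t: 20.3
tcp_pos: [0.5733, -0.02, 0.1622]
tool_rot: [0.059, 0.998, 0.0, -0.001]
force: [1.1, -0.3, 0.1]
finger_gap: 0.999
```

```bash
python3 -c "
from h import *
go(.488,.309,.2,86.4)"
```

```text
t 20.3 p [ 0.5733 -0.02    0.1622] yaw 83.27 F [ 1.1 -0.3  0.1] gap 0.999
turn [ 0.    -0.003 -0.07 ] shift [ 1.233  3.167 -0.374]
```

move_arm:
  plan:
    - [[0, 0, 0, 0, 0.08, -0.15, 0], [0, 0, 0, 0.08, 0.2, -0.3, 0], [0, 0, 0, 0.15, 0.35, -0.37, 0], [0, 0, 0, 0.2, 0.5, -0.37, 0], [0, 0, 0, 0.25, 0.62, -0.37, 0], [0, 0, 0, 0.3, 0.75, -0.37, 0], [0, 0, 0, 0.35, 0.87, -0.37, 0], [0, 0, 0, 0.4, 1, -0.37, 0]]

```text
t: 21.3
tcp_pos: [0.5457, 0.0847, 0.1986]
tool_rot: [0.059, 0.998, -0.0, -0.0]
force: [0.6, 0.3, -0.1]
finger_gap: 0.999
```

move_arm:
  plan:
    - [[0, 0, -0.01, 0.05, 0.12, 0, 0], [0, 0, -0.02, 0.1, 0.25, 0, 0], [0, 0, -0.03, 0.15, 0.37, 0, 0], [0, 0, -0.04, 0.2, 0.5, 0, 0], [0, 0, -0.05, 0.25, 0.62, 0, 0], [0, 0, -0.06, 0.3, 0.75, 0, 0], [0, 0, -0.07, 0.35, 0.87, 0, 0], [0, 0, -0.07, 0.4, 1, 0, 0]]

```text
t: 22.3
tcp_pos: [0.5177, 0.1887, 0.1988]
tool_rot: [0.031, 1.0, -0.0, 0.0]
force: [-0.6, 0.4, -0.9]
finger_gap: 1.0
```

```bash
cp m.py m2.py; python3 - <<'E'
from h import *
for n in('scene','top'): save(n,f'pics/e{n}.png')
go(.488,.309,.1,86.4)
a=cv2.imread('pics/etop.png')[120:290,130:430]; cv2.imwrite('pics/e1.png',cv2.resize(a,None,fx=2.6,fy=2.6))
for n in('scene','top'):
    s=dict(np.load(f'd_e{n}.npz'));P=cloud(s);hsv=cv2.cvtColor(s['img'],cv2.COLOR_RGB2HSV)
    m=(s['depth']>0)&(abs(P[...,0]-.574)<.1)&(abs(P[...,1]+.02)<.06)&(P[...,2]>.045)&(P[...,2]<.13)&(hsv[...,0]<16)&(hsv[...,1]>150)
    q=P[m]; print(n,cv2.minAreaRect((q[:,:2]*1000).astype(np.float32)),'top',np.percentile(q[:,2],99).round(4))
    pl=q[(q[:,2]>.05)&(q[:,2]<.06)]; print(' plate z',np.median(pl[:,2]).round(4),'fit',np.linalg.lstsq(np.c_[pl[:,:2]-pl[:,:2].mean(0),np.ones(len(pl))],pl[:,2],rcond=None)[0].round(3))
    y=q[q[:,2]>.09]; print(' yokes',[np.round(cv2.minAreaRect((y[w][:,:2]*1000).astype(np.float32))[0],1) for w in(y[:,0]>.57,y[:,0]<.57)], [np.percentile(y[w][:,2],98).round(4) for w in(y[:,0]>.57,y[:,0]<.57)])
E
```

```text
t 22.4 p [0.5173 0.1893 0.1988] yaw 86.52 F [ 0.5 -0.3 -0.2] gap 1.002
turn [ 0.    -0.     0.003] shift [0.365 1.177 0.988]
scene ((572.8326416015625, -19.086929321289062), (74.23950958251953, 155.83349609375), 85.18047332763672) top 0.1147
 plate z 0.0563 fit [ 0.004 -0.006  0.056]
 yokes [array([639.9, -26.1]), array([513.6, -12.3])] [np.float64(0.1147), np.float64(0.1147)]
top ((573.0098876953125, -20.30472183227539), (71.13265991210938, 149.6764373779297), 83.16800689697266) top 0.1162
 plate z 0.056 fit [ 0.001 -0.002  0.056]
 yokes [array([637.2, -26.8]), array([510.3, -12.2])] [np.float64(0.1172), np.float64(0.1179)]
```

View pics/e1.png

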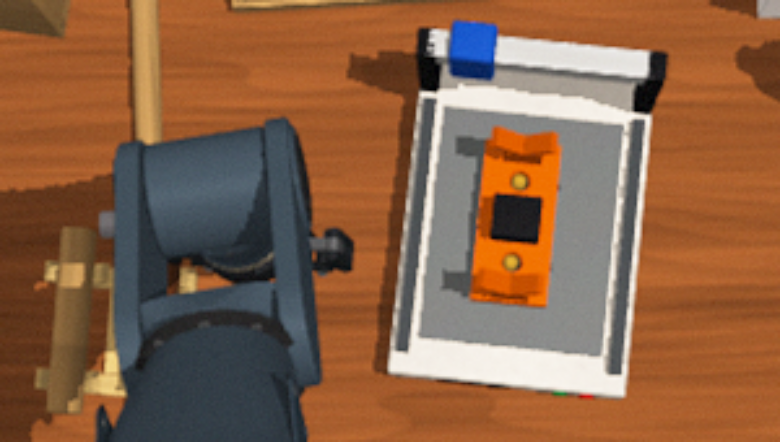

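The cradle sits in the bed at crop (517,218), with the brass peg tops showing in both holes at (519,181) and (512,262). The plate top measures 56 mm and level in both views, so it is seated. Next is the dark blank.

move_arm:
  plan:
    - [[0, 0, 0, 0.04, 0.12, 0, 0], [0, 0, 0, 0.08, 0.25, 0, 0.1], [0, 0, 0, 0.12, 0.37, 0, 0.2], [0, 0, 0, 0.16, 0.5, 0, 0.3], [0, 0, 0, 0.2, 0.62, 0, 0.3], [0, 0, 0, 0.25, 0.75, 0, 0.3], [0, 0, 0, 0.31, 0.87, 0, 0.3], [0, 0, 0, 0.36, 1, 0, 0.3]]
  force: 40

```text
t: 23.4
tcp_pos: [0.4877, 0.2908, 0.1988]
tool_rot: [0.031, 1.0, -0.0, -0.0]
force: [-0.7, 0.7, 0.1]
finger_gap: 0.701
```

move_arm:
  plan:
    - [[0, 0, 0, 0.01, 0.09, 0, 0.3], [0, 0, 0, 0.01, 0.18, 0, 0.3], [0, 0, 0, 0.01, 0.18, 0.16, 0.3], [0, 0, 0, 0.01, 0.18, 0.34, 0.3], [0, 0, 0, 0.01, 0.18, 0.52, 0.3], [0, 0, 0, 0.01, 0.18, 0.68, 0.3], [0, 0, 0, 0.01, 0.18, 0.8, 0.3], [0, 0, 0, 0.01, 0.18, 0.88, 0.3]]

```text
t: 24.4
tcp_pos: [0.4882, 0.3078, 0.1098]
tool_rot: [0.031, 1.0, -0.0, -0.0]
force: [0.8, -1.0, 0.7]
finger_gap: 0.702
```

```bash
python3 - <<'E'
from h import *
save('scene','pics/f.png')
go(.487,.309,.0456,86.4)
a=cv2.imread('pics/f.png')[200:350,370:540]; cv2.imwrite('pics/f1.png',cv2.resize(a,None,fx=3.5,fy=3.5))
E
```

```text
t 24.45 p [0.4878 0.3076 0.1092] yaw 86.42 F [-0.8 -0.1 -0.5] gap 0.703
turn [-0.001 -0.002  0.   ] shift [0.008 0.014 0.636]
```

View pics/f1.png

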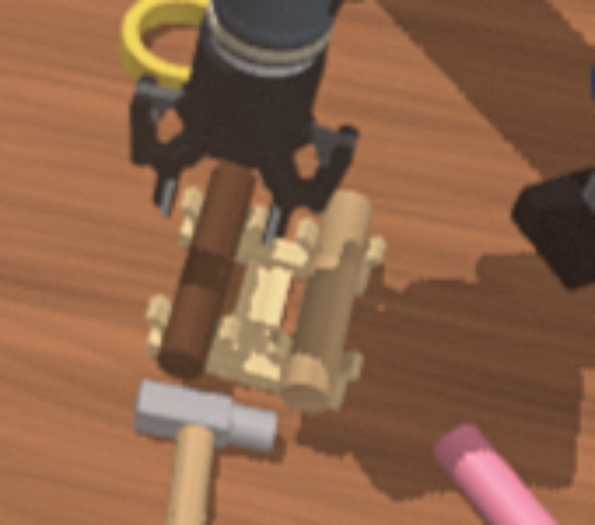

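The fingers, at (165,195) and (273,225), straddle the dark blank at (215,265). The pale blank and the hammer head at (205,410) are clear. I'll descend, grip and lift.

move_arm:
  plan:
    - [[0, 0, 0, 0, 0.01, 0.1, 0.3], [0, 0, 0, 0, 0.01, 0.22, 0.3], [0, 0, 0, 0, 0.01, 0.34, 0.3], [0, 0, 0, 0, 0.01, 0.46, 0.3], [0, 0, 0, 0, 0.01, 0.57, 0.3], [0, 0, 0, 0, 0.01, 0.63, 0.3], [0, 0, 0, 0, 0.01, 0.63, 0.5], [0, 0, 0, 0, 0.01, 0.63, 1]]

```text
t: 25.45
tcp_pos: [0.4887, 0.3094, 0.0482]
tool_rot: [0.031, 1.0, 0.0, 0.0]
force: [-0.2, 0.6, -0.5]
finger_gap: 0.365
```

move_arm:
  plan:
    - [[0, 0, 0, 0, 0, 0, 1], [0, 0, 0, 0, 0, 0, 1], [0, 0, 0, 0, 0, 0, 1], [0, 0, 0, 0, 0, -0.1, 1], [0, 0, 0, 0, 0, -0.25, 1], [0, 0, 0, 0, 0, -0.45, 1], [0, 0, 0, 0, 0, -0.7, 1], [0, 0, 0, 0, 0, -1, 1]]

```text
t: 26.45
tcp_pos: [0.488, 0.3087, 0.1492]
tool_rot: [0.031, 1.0, -0.0, -0.0]
force: [0.7, -0.2, -1.1]
finger_gap: 0.362
```

```bash
python3 - <<'E'
from h import *
go(.5738,-.0197,.19,83.35)
for n in('scene','top'):
    s=save(n,f'pics/g{n}.png');P=cloud(s);p=np.array(status.sense()['tcp_pos']);I=s['img'].astype(int)
    m=(s['depth']>0)&(abs(P[...,0]-p[0])<.11)&(abs(P[...,1]-p[1])<.03)&(abs(P[...,2]-p[2])<.03)&(I[...,0]-I[...,2]>25)
    q=P[m]; print(n,p.round(4),len(q))
    if len(q): print(q.min(0).round(4),q.max(0).round(4),'fit y',np.polyfit(q[:,0],q[:,1],1).round(3)); [print(np.percentile(q[w][:,2],97).round(4)) for w in(q[:,0]>p[0]+.03,q[:,0]<p[0]-.03) if w.any()]
E
```

```text
t 26.45 p [0.488  0.3087 0.1492] yaw 86.43 F [ 0.7 -0.2 -1.1] gap 0.362
turn [-0.001 -0.     0.068] shift [-1.06  -3.224 -0.407]
scene [0.4903 0.3097 0.1533] 709
[0.4518 0.2797 0.1292] [0.5761 0.3395 0.1828] fit y [-0.061  0.339]
0.1613
0.159
top [0.4905 0.3098 0.1519] 139
[0.5144 0.2897 0.1382] [0.5733 0.3081 0.17  ] fit y [0.119 0.23 ]
0.1687
```

move_arm:
  plan:
    - [[0, 0, 0, 0, -0.08, -0.06, 1], [0, 0, 0, -0.04, -0.2, -0.12, 1], [0, 0, 0, -0.1, -0.35, -0.2, 1], [0, 0, 0, -0.16, -0.5, -0.2, 1], [0, 0, 0, -0.2, -0.62, -0.2, 1], [0, 0, 0, -0.25, -0.75, -0.2, 1], [0, 0, 0, -0.3, -0.87, -0.2, 1], [0, 0, 0, -0.35, -1, -0.2, 1]]

```text
t: 27.55
tcp_pos: [0.5173, 0.2062, 0.1677]
tool_rot: [0.031, 1.0, -0.0, -0.0]
force: [-0.7, -0.4, -0.5]
finger_gap: 0.364
```

move_arm:
  plan:
    - [[0, 0, 0, -0.04, -0.12, 0, 1], [0, 0, 0, -0.08, -0.25, 0, 1], [0, 0, 0, -0.12, -0.37, 0, 1], [0, 0, 0, -0.16, -0.5, 0, 1], [0, 0, 0, -0.2, -0.62, 0, 1], [0, 0, 0, -0.25, -0.75, 0, 1], [0, 0, 0, -0.3, -0.87, 0, 1], [0, 0, 0, -0.35, -1, 0, 1]]

```text
t: 28.55
tcp_pos: [0.5461, 0.1042, 0.1678]
tool_rot: [0.031, 1.0, 0.0, 0.0]
force: [-0.2, -0.2, -0.3]
finger_gap: 0.36
```

move_arm:
  plan:
    - [[0, 0, 0.01, -0.04, -0.12, 0, 1], [0, 0, 0.02, -0.08, -0.25, 0, 1], [0, 0, 0.03, -0.12, -0.37, 0, 1], [0, 0, 0.04, -0.16, -0.5, 0, 1], [0, 0, 0.05, -0.2, -0.62, 0, 1], [0, 0, 0.06, -0.25, -0.75, 0, 1], [0, 0, 0.068, -0.3, -0.87, 0, 1], [0, 0, 0.068, -0.34, -1, 0, 1]]

```text
t: 29.55
tcp_pos: [0.5738, 0.0022, 0.1678]
tool_rot: [0.058, 0.998, 0.0, 0.0]
force: [0.6, 0.3, -0.4]
finger_gap: 0.362
```

```bash
python3 - <<'E'
from h import *
go(.5738,-.0197,.13,83.3)
E
```

```text
t 29.55 p [0.5738 0.0022 0.1678] yaw 83.37 F [ 0.6  0.3 -0.4] gap 0.362
turn [0.    0.    0.002] shift [-0.025 -0.218  0.378]
```

move_arm:
  plan:
    - [[0, 0, 0, -0.012, -0.11, 0, 1], [0, 0, 0, -0.025, -0.22, 0, 1], [0, 0, 0, -0.025, -0.22, 0.05, 1], [0, 0, 0, -0.025, -0.22, 0.12, 1], [0, 0, 0, -0.025, -0.22, 0.19, 1], [0, 0, 0, -0.025, -0.22, 0.26, 1], [0, 0, 0, -0.025, -0.22, 0.31, 1], [0, 0, 0, -0.025, -0.22, 0.34, 1]]

```text
t: 30.55
tcp_pos: [0.5733, -0.0189, 0.1334]
tool_rot: [0.058, 0.998, 0.0, -0.0]
force: [-0.2, 0.6, -1.2]
finger_gap: 0.364
```

```bash
python3 - <<'E'
from h import *
save('scene','pics/k.png')
go(.5738,-.0199,.1166,83.3)
a=cv2.imread('pics/k.png')[170:350,190:390]; cv2.imwrite('pics/k1.png',cv2.resize(a,None,fx=3,fy=3))
E
```

```text
t 30.6 p [ 0.5732 -0.0189  0.1332] yaw 83.38 F [ 0.7  0.5 -0.8] gap 0.362
turn [ 0.    -0.001  0.002] shift [-0.007 -0.009  0.165]
```

View pics/k1.png

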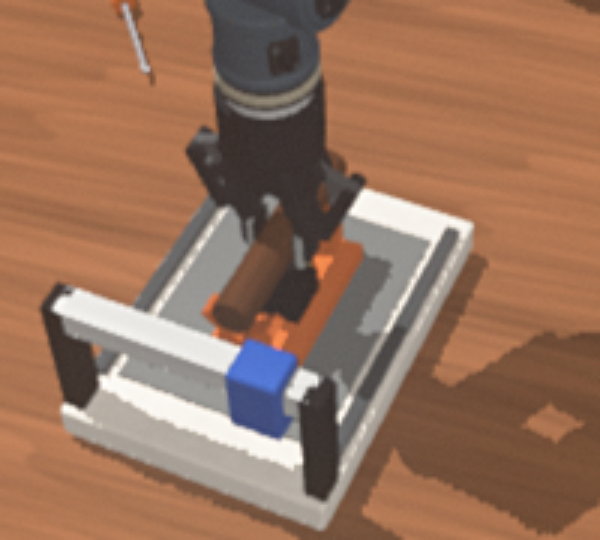

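The blank, with its near end at (232,305), is parallel to the cradle and above its Vs at (265,325). I'll lower it slowly.

move_arm:
  plan:
    - [[0, 0, 0, -0.005, -0.01, 0.03, 1], [0, 0, 0, -0.005, -0.01, 0.05, 1], [0, 0, 0, -0.005, -0.01, 0.07, 1], [0, 0, 0, -0.005, -0.01, 0.09, 1], [0, 0, 0, -0.005, -0.01, 0.11, 1], [0, 0, 0, -0.005, -0.01, 0.125, 1], [0, 0, 0, -0.005, -0.01, 0.135, 1], [0, 0, 0, -0.005, -0.01, 0.14, 1]]

```text
t: 31.6
tcp_pos: [0.5738, -0.0201, 0.1198]
tool_rot: [0.058, 0.998, -0.0, 0.0]
force: [0.4, -0.1, -1.5]
finger_gap: 0.358
```

move_arm:
  plan:
    - [[0, 0, 0, 0, 0, 0.003, 1], [0, 0, 0, 0, 0, 0.006, 1], [0, 0, 0, 0, 0, 0.009, 1], [0, 0, 0, 0, 0, 0.012, 1], [0, 0, 0, 0, 0, 0.015, 1], [0, 0, 0, 0, 0, 0.018, 1], [0, 0, 0, 0, 0, 0.02, 1], [0, 0, 0, 0, 0, 0.02, 1]]

```text
t: 32.6
tcp_pos: [0.5739, -0.0201, 0.1182]
tool_rot: [0.058, 0.998, -0.0, 0.0]
force: [-0.6, 0.1, 4.5]
finger_gap: 0.359
```

Contact at the expected height. I'll release gently and rise.

move_arm:
  plan:
    - [[0, 0, 0, 0, 0, -0.001, 0.55], [0, 0, 0, 0, 0, -0.001, 0.4], [0, 0, 0, 0, 0, -0.001, 0.2], [0, 0, 0, 0, 0, -0.001, 0.1], [0, 0, 0, 0, 0, -0.001, 0.1], [0, 0, 0, 0, 0, -0.1, 0.1], [0, 0, 0, 0, 0, -0.4, 0.1], [0, 0, 0, 0, 0, -0.8, 0.1]]

```text
t: 33.6
tcp_pos: [0.5732, -0.02, 0.1984]
tool_rot: [0.058, 0.998, 0.0, -0.001]
force: [-0.3, 0.3, -0.4]
finger_gap: 0.898
```

move_arm:
  plan:
    - [[0, 0, 0, 0.1, 0.12, -0.1, 0.1], [0, 0, 0, 0.2, 0.25, -0.2, 0.1], [0, 0, 0, 0.3, 0.37, -0.2, 0.1], [0, 0, 0, 0.4, 0.5, -0.2, 0.1], [0, 0, 0, 0.5, 0.62, -0.2, 0.1], [0, 0, 0, 0.6, 0.75, -0.2, 0.1], [0, 0, 0, 0.7, 0.87, -0.2, 0.1], [0, 0, 0, 0.8, 1, -0.2, 0.1]]

```text
t: 34.6
tcp_pos: [0.5053, 0.0893, 0.2177]
tool_rot: [0.058, 0.998, -0.0, -0.0]
force: [-0.2, 0.3, -0.1]
finger_gap: 0.9
```

move_arm:
  plan:
    - [[0, 0, 0, 0, 0.12, 0, 0.1], [0, 0, 0, 0, 0.25, 0, 0.1], [0, 0, 0, 0, 0.37, 0, 0.1], [0, 0, 0, 0, 0.5, 0, 0.1], [0, 0, 0, 0, 0.62, 0, 0.1], [0, 0, 0, 0, 0.75, 0, 0.1], [0, 0, 0, 0, 0.9, 0, 0.1], [0, 0, 0, 0, 1, 0, 0.1]]

```text
t: 35.6
tcp_pos: [0.5175, 0.1888, 0.2178]
tool_rot: [0.058, 0.998, 0.0, 0.0]
force: [0.9, 0.6, 0.4]
finger_gap: 0.897
```

```bash
python3 - <<'E'
from h import *
go(.5,.2,.2,83)
for n in('scene','top'):
    s=save(n,f'pics/z{n}.png');P=cloud(s);hsv=cv2.cvtColor(s['img'],cv2.COLOR_RGB2HSV);ok=(s['depth']>0)&(abs(P[...,0]-.574)<.105)&(abs(P[...,1]+.02)<.06)
    H,S,V=[hsv[...,i].astype(int) for i in range(3)]; z=P[...,2]
    q=P[ok&(z>.118)&(z<.15)]; (c,sz,a)=cv2.minAreaRect((q[:,:2]*1000).astype(np.float32))
    t=q[q[:,2]>.124]
    print(n,'blank box',np.round(c,1),np.round(sz,1),round(a,2),'crown z',np.percentile(q[:,2],97).round(4),'ends',[np.percentile(q[w][:,2],97).round(4) for w in(q[:,0]>.61,q[:,0]<.54)],'slope',np.polyfit(t[:,0],t[:,1],1).round(3),'mean',t.mean(0).round(4))
    m=ok&(z>.045)&(z<.117)&(H<16)&(S>170)&(V>120); q=P[m]
    (c,sz,a)=cv2.minAreaRect((q[:,:2]*1000).astype(np.float32)); pl=q[(q[:,2]>.05)&(q[:,2]<.06)]
    print('  cradle',np.round(c,1),np.round(sz,1),round(a,2),'plate',np.median(pl[:,2]).round(4))
a=cv2.imread('pics/ztop.png')[120:300,130:430]; b=cv2.imread('pics/zscene.png')[190:340,190:440]
cv2.imwrite('pics/z1.png',np.vstack([cv2.resize(a,(500,300)),cv2.resize(b,(500,300))]))
E
```

```text
t 35.6 p [0.5175 0.1888 0.2178] yaw 83.4 F [0.9 0.6 0.4] gap 0.897
turn [0.    0.    0.009] shift [0.187 0.091 0.178]
scene blank box [574.6 -18.4] [ 32.1 172.9] 82.78 crown z 0.1311 ends [np.float64(0.1312), np.float64(0.1308)] slope [-0.117  0.049] mean [ 0.5794 -0.0184  0.1276]
  cradle [575.2 -19.4] [ 58.1 141.3] 83.21 plate 0.0571
top blank box [572.7 -17.1] [ 53.9 171.5] 83.1 crown z 0.1326 ends [np.float64(0.1328), np.float64(0.1326)] slope [-0.109  0.043] mean [ 0.5716 -0.0193  0.1279]
  cradle [573.  -20.2] [ 68.9 149. ] 83.27 plate 0.056
```

View pics/z1.png

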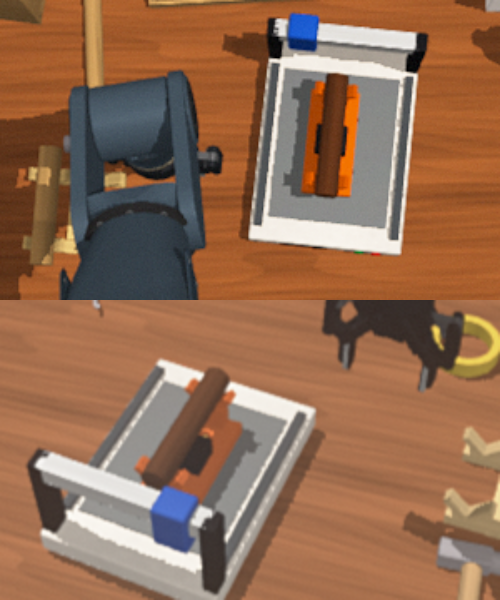

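The blank lies along the cradle in both Vs, at (332,135) in the upper half and (188,425) in the lower, and nothing touches it. The crown is level end to end (131–133 mm; the yoke tops read 1–4 mm high in the same cameras). I'll hand in.

```bash
python3 -c "
from h import *
print(manip.sign_off())"
```

```text
the job is handed in; nothing more can be done
None
```

I seated the orange cradle on the two brass pegs and laid the dark blank in its V-grooves. The job was handed in at about 36 s, and the system gave no verdict.

**Cradle:** It slid over the pegs with no side load and met the bed at the predicted height. Both cameras then showed it level, with the plate top at 56–57 mm (56 expected). The peg tops were visible in both holes before the blank went in. The pegs stood roughly 6 mm to the +y side of the bed centre.

**Dark blank:** It was lowered until it touched at the expected height, then released. Its axis is within about 1 mm of the cradle's centre lengthways and about 1–2 mm sideways by the crown line. It is parallel within about 0.5°.

**Disagreements:**
- **Crown height:** it measured 131–133 mm against 128.6 mm expected. The same cameras also read the yoke tops 1–4 mm high and the crown was level end to end, so I put this down to depth noise.
- **Top camera:** its outline box put the blank about 3 mm sideways from the cradle. That box was inflated by stray edge points, and the crown line from the same camera agreed with the smaller figure.
- **Camera offset:** the two cameras differed by about 2–3 mm in x throughout, and I relied on the top one, which matched the arm.

The arm touched no bystander. In the last picture the pale blank looked unmoved by eye; I did not measure the bystanders' final positions.

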